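# Dial the batch preset on the workshop bench

### The arm

A 7-joint arm with a two-finger parallel gripper is mounted at the origin on the work surface. World frame = base frame: x ahead of the robot, y to its left, z up, the work surface at z = 0. Lengths are in m, angles in rad, forces in N, time in s.
With the tool pointing down it reaches from about 0.425 to 0.925 m from the base axis. Payload 6.8 kg.
Tool frame: the origin (TCP) lies midway between the tips of the shut fingers; the grasp point (between the pads) lies 19 mm behind it; z points along the fingers, y is the line along which they close (so a half turn about z gives the same grasp; the last joint's range is limited). The gripper opens to 85 mm and grips with 20 to 120 N. Pads are 22 mm wide; open, the fingers measure 114 mm over their backs; the gripper's body (76 mm by 85 mm) begins 54 mm behind the grasp point. The pads swing forward as they close: fully open they stand 13 mm farther back than shut.
Start: joints at [-1.215, 0.477, 0.022, 1.555, -0.011, 1.109, -0.083], TCP at [0.302, 0.604, 0.231] pointing down, gripper open.
Joint ranges: [-2.96, 2.96], [-0.34, 2.1], [-1.41, 1.46], [0.24, 2.44], [-1.37, 4.51], [0.17, 1.92], [-2.96, 2.96]. Speed limits (rad/s): [2.39, 2.39, 3.14, 3.14, 3.14, 3.14, 3.14].

### API

Orientations are given as a rotation vector (axis times angle).
In Python, from bench import r gives the robot as it stands. The module is installed in compiled form; this text tells all that it offers.
- The arm moves only by the tool apply_moves, never from a script. Its argument "rows" is a list of rows, each a list of 6 numbers: the shift along the tool's x, y, z scaled (see below), then the turn, a rotation vector about the tool's x, y, z scaled (see below). A call has 1 to 5 rows; each row is the pose to reach, as a shift and turn from the pose commanded when the call began, along the tool's axes at that moment; what a row does not reach only later rows make up. The controller multiplies each number of a shift by 0.25 m and each number of a turn by 90 degrees. A row lasts 1/8 s, in which the tool goes at most 62.5 mm and 10.7 degrees, less where a joint would pass 70% of its speed; a pose out of reach is approached as far as the arm can. A call with a number of a shift or a turn outside -1 to 1 is refused whole. A call with a gripper value outside its range is refused whole. "claw" is the opening, from 0 (shut) to 1 (fully open), set as the call begins (left out, the last holds). The fingers move at their own pace and stop on an object; "newtons" is the grip in N (left out, the last holds). Time passes only in rows, so rows that repeat a pose let the fingers close. It gives the time, the measured TCP pose, the force, the opening and the grip force at its end, in the units of the state.
- r.get_obs(): the state, without advancing time (a new reading comes with each control period).
- r.grab_frame(name): name is "scene" or "top" or "wrist"; returns a dict with "pixels" (420x560x3 uint8, red, green, blue), "intrinsics" (3x3 intrinsics, pixels), "eye" and "attitude" of the camera in the world. Camera axes: x right, y up, looking along -z (the intrinsics and any distortion apply to the point x, -y, -z); pixel columns grow to the right and rows downward; lengths in m; the calibration is good to about 2 mm. A picture is of the moment at which its call begins. There is no depth.
- r.hand_in(): hands the job in; it is judged then, once.
Trained networks look in a picture, given as the dict that the camera call returned (one of the last four; its "shot" number tells which), for a name from the list of things; names that differ only in an ending like _2 or _b are one class to them, and where a whole thing is asked for, a point or a joint stands for the part that bears it (a point fixed in the world has none). Each returns a list of dicts, best first, with "conf" (0 to 1); they miss things now and then, are a little off and sometimes report something else, mostly with a low value. They report only what shows in the picture. A call takes as long as a camera call. They do not tell look-alikes from the thing itself.
- r.search_frame(picture, thing): "rect" ([left, top, width, height] in pixels, round what is visible of it).
- r.outline_of(picture, thing): "pixels" (420x560 bool, what is visible of it) and "rect" ([left, top, width, height] in pixels, round what is visible of it).
- r.landmark_of(picture, thing): "point" ([column, row] in pixels: a listed point, or the origin of a listed thing).
The state is a dict: "clock": time; "joints": joint angles; "qvel": joint speeds; "tau": joint torques, N m; "tcp_pos": TCP position; "orientation": TCP orientation; "contact_force": force on the tool from outside, world axes, zero at the start; "moment": the same for the moment, N m; "grip_width": finger opening in m; "gripper_force": force on a finger pad.
Only numpy, scipy, OpenCV 4.12 (cv2) and the standard library are available. Lean on these libraries where they do the work, as an engineer would, in place of code of your own. Each camera call takes 0.05 s, during which the arm holds its last target. There are 200 camera calls.

### The job

Set the two-wheel thumbwheel bank on the workbench to code 3-2 for the next batch: turn its left wheel (seen from the robot) until its white thumb bar stands at the three-dot mark, and its right wheel until its bar stands at the two-dot mark. The dots run from one, nearest the robot, to four, farthest away; the box with just one wheel belongs to another machine.

Things in the scene. Friction and masses are not known exactly. Their poses are not given: they have to be found in the camera images.
- left_wheel (a joint): Turn of the bank's left wheel, rad, -0.66 to 0.66. 0: thumb bar straight up; positive: leaning away from the robot. Dot marks on the fixed scale drum at the wheel's left: one dot -0.576 (nearest the robot), two -0.192, three +0.192, four +0.576. Wanted: three dots, +0.192. Turns stiffly (about 2 N at the bar), no clicks, no spring, stays where left.
- right_wheel (a joint): Turn of the bank's right wheel, rad, -0.66 to 0.66. 0: thumb bar straight up; positive: leaning away from the robot. Dot marks on the fixed scale drum at the wheel's left: one dot -0.576 (nearest the robot), two -0.192, three +0.192, four +0.576. Wanted: two dots, -0.192. Turns stiffly (about 2 N at the bar), no clicks, no spring, stays where left.
- left_wheel_bar (a point): Centre of the left wheel's thumb bar: white round bar 14 mm thick, 24 mm long, lying along the axle, on a 7 mm black stem, 68 mm from the axle. The axle is level, 45 mm above the bench; black wheel and grey scale drum have radius 40 mm, width 24 mm. Moves with the wheel: z from axle to bar, y along the axle (robot's left), x the way it moves as the joint grows.
- right_wheel_bar (a point): The same for the right wheel, 60 mm to the right of the left one; same sizes and axes. The bank is a fixed grey box, 160 mm deep, 140 mm wide, 60 mm high, axles midway along its depth; it may be turned up to 17 degrees and stand on the robot's left or right. A similar narrower box with only one wheel stands on the other side and is not part of the job.
Not all that is in view belongs to the job. Leave any red or yellow look-alike of the part that bears left_wheel alone.

How it is judged:
At the end, for the whole second after the job is handed in: The left wheel stands at the three-dot mark (joint 0.192) and the right wheel at the two-dot mark (joint -0.192), each within 10 degrees (0.175 rad), and both are at rest (value of joint left_wheel between 0.017 and 0.367 rad and velocity of joint left_wheel between -0.05 and 0.05 rad/s and value of joint right_wheel between -0.367 and -0.017 rad and velocity of joint right_wheel between -0.05 and 0.05 rad/s); the robot touches nothing.
It also fails if it takes over 38 s, if anything falls off the work surface, if the arm or the gripper's body presses on something with over 40 N, if the wrist force passes 120 N, or if a joint passes its speed limit or range.

## Working session

There is one attempt and no reset: what is moved stays moved. The work goes in short steps, Python scripts to look and compute and a tool call to move; the robot and the scene stay as the last step left them, time stands still between calls to the robot, and variables do not carry over. Pictures are saved under pics/ and viewed, at most 10 in all, crops included, and the job is handed in when it is done.

Besides the shell and the picture viewer there is one more tool, called after "Request:" by a JSON object that holds its "fn" and its "kwargs". apply_moves: Moves the arm, as the interface text tells. Its arguments: {"type":"object","properties":{"rows":{"type":"array","items":{"type":"array","items":{"type":"number"}}},"claw":{"type":"number"},"newtons":{"type":"number"}},"required":["rows"]}

```bash
mkdir -p pics
cat > h.py <<'E'
import numpy as np, cv2
from scipy.spatial.transform import Rotation as R
from bench import r
def att(f):
    a=np.array(f['attitude'],float)
    return a if a.shape==(3,3) else (R.from_rotvec(a).as_matrix() if a.size==3 else R.from_quat(a).as_matrix())
def ray(f,p):
    K=np.array(f['intrinsics']); d=np.linalg.solve(K,[p[0],p[1],1]); d=att(f)@np.array([d[0],-d[1],-d[2]])
    return np.array(f['eye']),d/np.linalg.norm(d)
def proj(f,X):
    c=att(f).T@(np.array(X)-np.array(f['eye'])); K=np.array(f['intrinsics'])
    u=K@np.array([c[0],-c[1],-c[2]]); return u[:2]/u[2]
def atz(f,p,z):
    e,d=ray(f,p); return e+d*(z-e[2])/d[2]
def tri(fp):
    A=0;b=0
    for f,p in fp:
        e,d=ray(f,p);M=np.eye(3)-np.outer(d,d);A=A+M;b=b+M@e
    return np.linalg.solve(A,b)
def save(f,n,crop=None,s=1):
    im=f['pixels'][:,:,::-1]
    if crop: x,y,w,h=crop; im=im[y:y+h,x:x+w]
    cv2.imwrite('pics/'+n+'.png',cv2.resize(im,None,fx=s,fy=s,interpolation=cv2.INTER_CUBIC))
E
python3 - <<'E'
from h import *
np.set_printoptions(precision=3,suppress=True)
fs=[r.grab_frame(n) for n in('scene','top')]
for f,n in zip(fs,('s','t')):
    print(n,f['eye'],f['attitude'],{k:v for k,v in f.items() if k not in('pixels',)}.keys(),f['intrinsics'])
    for t in('left_wheel_bar','right_wheel_bar'):
        for d in r.landmark_of(f,t): print(t,d)
    for d in r.search_frame(f,'left_wheel'): print('box',d)
im=np.vstack([f['pixels'] for f in fs]);im=np.hstack([f['pixels'] for f in fs])[:,:,::-1]
cv2.imwrite('pics/a.png',fs[0]['pixels'][:,:,::-1]);cv2.imwrite('pics/b.png',fs[1]['pixels'][:,:,::-1])
print(r.get_obs())
E
```

```text
s [ 1.245 -0.375  0.847] [0.762 0.481 1.054] dict_keys(['intrinsics', 'eye', 'attitude', 'shot']) [[532.467   0.    280.427]
 [  0.    532.467 203.879]
 [  0.      0.      1.   ]]
left_wheel_bar {'point': [240.4, 238.9], 'conf': 0.86}
left_wheel_bar {'point': [184.4, 187.1], 'conf': 0.83}
left_wheel_bar {'point': [395.1, 129.7], 'conf': 0.79}
left_wheel_bar {'point': [216.0, 267.7], 'conf': 0.24}
right_wheel_bar {'point': [219.6, 268.1], 'conf': 0.92}
right_wheel_bar {'point': [150.9, 192.3], 'conf': 0.81}
right_wheel_bar {'point': [92.0, 310.0], 'conf': 0.75}
right_wheel_bar {'point': [373.8, 133.4], 'conf': 0.65}
box {'rect': [383.8, 124.8, 20.8, 33.1], 'conf': 0.84}
box {'rect': [177.1, 188.1, 14.6, 27.9], 'conf': 0.8}
box {'rect': [122.8, 295.9, 19.7, 38.9], 'conf': 0.76}
box {'rect': [229.0, 239.5, 29.7, 43.6], 'conf': 0.73}
t [ 0.3   -0.012  1.215] [ 0.098 -0.121 -1.575] dict_keys(['intrinsics', 'eye', 'attitude', 'shot']) [[418.601   0.    279.614]
 [  0.    418.601 213.74 ]
 [  0.      0.      1.   ]]
left_wheel_bar {'point': [313.9, 185.0], 'conf': 0.8}
left_wheel_bar {'poin
[... 366 characters left out ...]
}
box {'rect': [122.1, 238.5, 19.9, 27.9], 'conf': 0.88}
box {'rect': [395.1, 153.2, 11.7, 26.4], 'conf': 0.6}
box {'rect': [315.0, 161.9, 7.4, 26.8], 'conf': 0.53}
box {'rect': [331.4, 243.0, 13.3, 26.9], 'conf': 0.51}
{'clock': 0.4, 'joints': array([-1.215,  0.477,  0.022,  1.556, -0.012,  1.109, -0.083]), 'qvel': array([ 0.   , -0.001, -0.   , -0.002,  0.   , -0.   , -0.001]), 'tau': array([ -0.002, -59.562,   1.604, -28.112,   0.012,   0.004,  -0.   ]), 'tcp_pos': array([0.302, 0.604, 0.231]), 'orientation': array([-0.722, -3.057,  0.   ]), 'contact_force': array([ 0.133, -0.251, -0.137]), 'moment': array([-0.018,  0.034, -0.051]), 'gripper_force': 0.0, 'grip_width': 0.08515659395202976}
```

View pics/a.png

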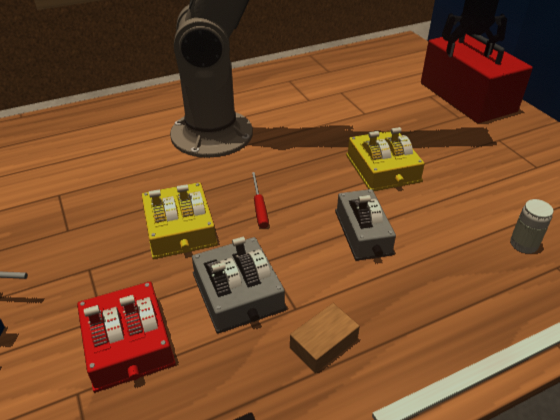

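View pics/b.png

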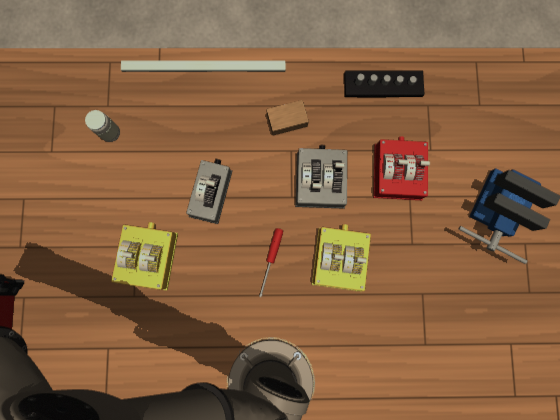

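The grey two-wheel bank is at about (238,280) in the scene view and (322,178) in the top view. Its left bar leans toward the robot and its right bar leans away. The grey one-wheel box and the yellow and red look-alikes are separate.

Run:
```python
from h import *
np.set_printoptions(precision=4,suppress=True)
s=r.grab_frame('scene');t=r.grab_frame('top')
L=tri([(s,(240.4,238.9)),(t,(313.9,185.0))]);Rr=tri([(s,(219.6,268.1)),(t,(337.6,165.6))])
print('L',L,'R',Rr)
for z in (.11,):print(atz(t,(313.9,185),z),atz(t,(337.6,165.6),z))
# box outline in top: grey box corners at z=.06 by eye, then mask
for c in [(298,149),(348,149),(347,207),(297,205)]: print(atz(t,c,.06))
save(t,'c',(280,135,90,85),6); save(s,'d',(180,225,120,110),5)
```

```text
L [ 0.534  -0.1227  0.1046] R [ 0.5881 -0.1878  0.1039]
[ 0.5331 -0.1215  0.11  ] [ 0.5865 -0.1869  0.11  ]
[ 0.6485 -0.0831  0.06  ]
[ 0.648  -0.2259  0.06  ]
[ 0.4804 -0.218   0.06  ]
[ 0.4869 -0.078   0.06  ]
```

View pics/c.png

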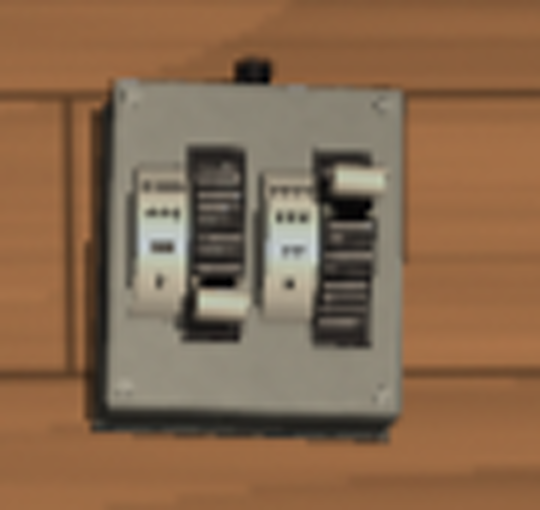

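In the crop, the left bar is at about (317,185.5) px, near the one-dot mark. The right bar is at about (339.7,165.3), near four dots. Next I fit the box pose from its top corners.

Run:
```python
from h import *
np.set_printoptions(precision=4,suppress=True)
from scipy.optimize import least_squares
t=r.grab_frame('top')
px=np.array([(298.7,148.7),(347.5,150.3),(346.3,203.3),(298,203)])-0.0
W=np.array([atz(t,p,.06)[:2] for p in px])
B=np.array([(.08,.07),(.08,-.07),(-.08,-.07),(-.08,.07)])
def pl(q,P): c,s=np.cos(q[2]),np.sin(q[2]); return P@np.array([[c,s],[-s,c]])+q[:2]
q=least_squares(lambda q:(pl(q,B)-W).ravel(),[.56,-.15,0]).x
print(q,np.degrees(q[2]),pl(q,B)-W)
c,s=np.cos(q[2]),np.sin(q[2]);ex=np.array([c,s,0]);ey=np.array([-s,c,0])
from scipy.optimize import minimize_scalar
for n,p in(('L',(317,185.5)),('R',(339.7,165.3))):
    e,d=ray(t,p)
    # intersection w/ cylinder radius .068 about axle line
    o=np.array([q[0],q[1],.045]);best=None
    for z in np.arange(.095,.1135,.0002):
        P=e+d*(z-e[2])/d[2]; u=(P-o)@ex; m=abs(np.hypot(u,z-.045)-.068)
        if best is None or m<best[0]: best=(m,P,np.arctan2(u,z-.045),(P-o)@ey)
    print(n,best)
o=r.get_obs();T=R.from_rotvec(o['orientation']).as_matrix();print(T)
```

```text
[ 0.5692 -0.1517 -0.0332] -1.904060417305266 [[ 0.0022  0.0007]
 [ 0.0027  0.0001]
 [-0.004  -0.0027]
 [-0.0009  0.0018]]
L (np.float64(8.748490961998923e-05), array([ 0.5333, -0.1306,  0.1024]), np.float64(-0.5678986916196923), np.float64(0.01985729863746557))
R (np.float64(1.1818008538028169e-05), array([ 0.5873, -0.1926,  0.1102]), np.float64(0.28855203252495687), np.float64(-0.04032637871184835))
[[-0.8944  0.4474 -0.    ]
 [ 0.4474  0.8944  0.    ]
 [ 0.      0.     -1.    ]]
```

Request:
{"fn": "apply_moves", "kwargs": {"rows": [[-0.76, -0.76, -0.1, 0, 0, 0], [-0.76, -0.76, -0.1, 0, 0, 0], [-0.76, -0.76, -0.1, 0, 0, 0], [-0.76, -0.76, -0.1, 0, 0, 0], [-0.76, -0.76, -0.1, 0, 0, 0]]}}

```text
clock: 1.18
tcp_pos: [0.3888, 0.3447, 0.257]
orientation: [0.731, 3.054, 0.0]
contact_force: [-0.3, 0.9, -0.4]
grip_width: 0.0855
gripper_force: 0.0
```

Request:
{"fn": "apply_moves", "kwargs": {"rows": [[-0.76, -0.76, 0, 0, 0, 0], [-0.76, -0.76, 0, 0, 0, 0], [-0.76, -0.76, 0, 0, 0, 0], [-0.76, -0.76, 0, 0, 0, 0], [-0.76, -0.76, 0, 0, 0, 0]]}}

```text
clock: 1.8
tcp_pos: [0.4729, 0.0904, 0.2567]
orientation: [0.729, 3.055, -0.0]
contact_force: [-0.0, 0.5, 0.4]
grip_width: 0.0852
gripper_force: 0.0
```

Request:
{"fn": "apply_moves", "kwargs": {"rows": [[-0.76, -0.76, 0, 0, 0, 0.5], [-0.76, -0.76, 0, 0, 0, 0.5], [-0.76, -0.76, 0, 0, 0, 0.5], [-0.76, -0.76, 0, 0, 0, 0.5], [-0.76, -0.76, 0, 0, 0, 0.5]]}}

```text
clock: 2.42
tcp_pos: [0.5575, -0.1648, 0.2565]
orientation: [1.844, 2.541, -0.002]
contact_force: [-0.1, 0.7, -0.3]
grip_width: 0.0854
gripper_force: 0.0
```

```bash
cat >> h.py <<'E'
np.set_printoptions(precision=4,suppress=True)
def delta(P,yaw=-1.9):
    """row numbers to bring TCP to P, tool down, tool y at world angle yaw (deg)"""
    o=r.get_obs();T=R.from_rotvec(o['orientation']).as_matrix();a=np.radians(yaw)
    y=np.array([np.cos(a),np.sin(a),0]);z=np.array([0,0,-1.]);G=np.column_stack([np.cross(y,z),y,z])
    return np.r_[T.T@(np.array(P)-o['tcp_pos'])/.25,R.from_matrix(T.T@G).as_rotvec()/(np.pi/2)]
E
python3 - <<'E'
from h import *
o=r.get_obs();print(o['clock'],o['tcp_pos'],o['joints']);print(delta((.56,-.162,.25)))
E
```

```text
2.425 [ 0.5575 -0.1648  0.2565] [-0.2644  0.3282  0.564   1.7875 -0.1943  1.0806  0.6825]
[0.0076 0.0131 0.0258 0.0002 0.0015 0.2218]
```

Request:
{"fn": "apply_moves", "kwargs": {"rows": [[0.01, 0.01, 0, 0, 0, 0.222], [0.01, 0.01, 0, 0, 0, 0.222], [0.01, 0.01, 0, 0, 0, 0.222]]}}

```text
clock: 2.8
tcp_pos: [0.5588, -0.1562, 0.256]
orientation: [-2.246, -2.196, 0.0]
contact_force: [0.2, -0.7, -0.4]
grip_width: 0.0859
gripper_force: 0.0
```

Run:
```python
from h import *
w=r.grab_frame('wrist');o=r.get_obs();print(o['tcp_pos'],w['eye'],att(w))
np.savez('w1.npz',**w)
for t in('left_wheel_bar','right_wheel_bar'):
    for d in r.landmark_of(w,t): print(t,d['point'],d['conf'],atz(w,d['point'],.106))
save(w,'w1')
```

```text
[ 0.5587 -0.1564  0.2561] [ 0.5606 -0.0719  0.399 ] [[ 0.9997  0.0215  0.0086]
 [-0.0232  0.9448  0.3267]
 [-0.0011 -0.3269  0.9451]]
left_wheel_bar [29.4, 225.7] 0.94 [ 0.3386 -0.1853  0.106 ]
left_wheel_bar [254.6, 153.8] 0.7 [ 0.5383 -0.1266  0.106 ]
left_wheel_bar [320.5, 387.6] 0.61 [ 0.5954 -0.372   0.106 ]
right_wheel_bar [315.7, 227.5] 0.88 [ 0.5888 -0.1927  0.106 ]
right_wheel_bar [41.0, 287.6] 0.71 [ 0.3339 -0.2472  0.106 ]
```

View pics/w1.png

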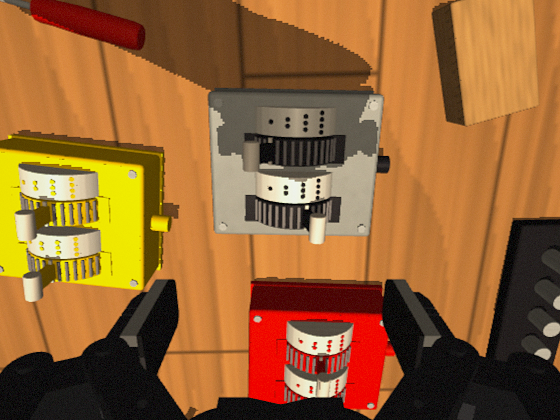

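In the wrist view the left bar is at (252,155), the right bar at (317,228) and the box-top corners are near (210,92), (384,97), (376,235) and (216,233).

Run:
```python
from h import *
from scipy.optimize import least_squares
w=dict(np.load('w1.npz'));t=r.grab_frame('top');s=r.grab_frame('scene')
vis={'L':[(w,(252,155)),(t,(317,185.5))],'R':[(w,(317,228)),(t,(339.7,165.3))]}
cw=[(210,92),(384,97),(376,235),(216,233)]
print([atz(w,p,.06)[:2] for p in cw])
print({k:tri(v) for k,v in vis.items()})
ct=[(298.7,148.7),(347.5,150.3),(346.3,203.3),(298,203)]
B=[(.08,.07),(.08,-.07),(-.08,-.07),(-.08,.07)]; order=[3,0,1,2] # wrist corners: near-left, far-left, far-right, near-right
def g(q,u,v,z): c,n=np.cos(q[2]),np.sin(q[2]); return (q[0]+c*u-n*v,q[1]+n*u+c*v,z)
def res(q):
    o=[]
    for p,i in zip(cw,order): o+=list((proj(w,g(q,*B[i],.06))-p)/2)
    for p,i in zip(ct,range(4)): o+=list(proj(t,g(q,*B[i],.06))-p)
    for k,a,v in(('L',q[3],q[5]),('R',q[4],q[5]-.06)):
        X=g(q,.068*np.sin(a),v,.045+.068*np.cos(a))
        for f,p in vis[k]: o+=list((proj(f,X)-p)/(2 if f is w else 1))
    return o
S=least_squares(res,[.565,-.15,0,-.5,.4,.02]);q=S.x;print(q,np.degrees(q[2]));print(S.fun)
for n,a,v in(('L',q[3],q[5]),('R',q[4],q[5]-.06),('Lgoal',.192,q[5]),('Rgoal',-.192,q[5]-.06)):
    print(n,np.array(g(q,.068*np.sin(a),v,.045+.068*np.cos(a))))
```

```text
[array([ 0.4975, -0.0787]), array([ 0.6533, -0.0865]), array([ 0.6547, -0.2213]), array([ 0.4918, -0.2154])]
{'L': array([ 0.5352, -0.1309,  0.0922]), 'R': array([ 0.5898, -0.1942,  0.1025])}
[ 0.5727 -0.1512 -0.0335 -0.6007  0.2593  0.0206] -1.9175562214061521
[-1.3474  0.0045  1.0421 -1.5262 -2.2397  1.2231 -0.5491  1.4461 -0.4319
 -1.9113 -0.2403 -2.0996  0.7965  0.181  -0.8299 -0.8892 -0.427   0.5898
 -0.5013 -0.5029 -0.366   0.036  -0.4895 -0.607 ]
L [ 0.535  -0.1294  0.1011]
R [ 0.5888 -0.1913  0.1107]
Lgoal [ 0.5864 -0.1311  0.1118]
Rgoal [ 0.5584 -0.1902  0.1118]
```

Run:
```python
from h import *
print(delta((.535,-.1294,.16)),delta((.535,-.1294,.088)))
```

```text
[ 0.1099 -0.0963  0.3854  0.0001 -0.0002  0.0054] [ 0.1098 -0.0964  0.6734  0.0001 -0.0002  0.0054]
```

Request:
{"fn": "apply_moves", "kwargs": {"rows": [[0.11, -0.097, 0.385, 0, 0, 0], [0.11, -0.097, 0.385, 0, 0, 0], [0.11, -0.097, 0.53, 0, 0, 0], [0.11, -0.097, 0.673, 0, 0, 0], [0.11, -0.097, 0.673, 0, 0, 0]], "claw": 0.6, "newtons": 20}}

```text
clock: 3.68
tcp_pos: [0.533, -0.1293, 0.0861]
orientation: [-2.248, -2.189, 0.005]
contact_force: [0.2, 0.5, 1.3]
grip_width: 0.0513
gripper_force: 0.0
```

Run:
```python
from h import *
w=r.grab_frame('wrist');o=r.get_obs();print(o['tcp_pos'],o['contact_force'],o['grip_width'])
save(w,'w2')
```

```text
[ 0.5343 -0.1298  0.0878] [ 0.6289 -0.9443  0.149 ] 0.05138915650919063
```

View pics/w2.png

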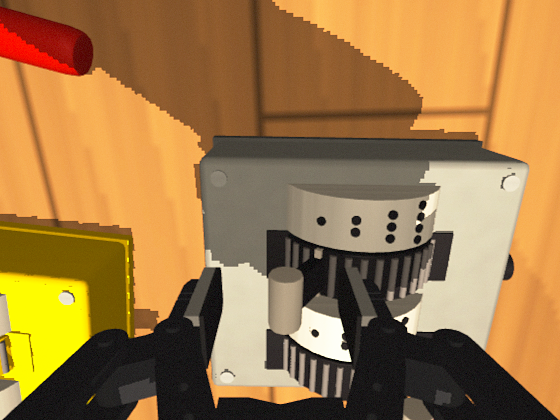

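The left bar at (285,300) sits between the open pads, which are at about (208,310) and (350,310). I'll close on it.

Request:
{"fn": "apply_moves", "kwargs": {"rows": [[0, 0, 0, 0, 0, 0], [0, 0, 0, 0, 0, 0], [0, 0, 0, 0, 0, 0], [0, 0, 0, 0, 0, 0]], "claw": 0, "newtons": 20}}

```text
clock: 4.22
tcp_pos: [0.5361, -0.13, 0.0896]
orientation: [2.25, 2.189, 0.004]
contact_force: [-1.2, -0.3, 8.1]
grip_width: 0.0176
gripper_force: 18.6
```

Run:
```python
from h import *
for a in(-.35,-.1,.1,.192): 
    print(a,delta((.5727-.0007+.068*np.sin(a),-.130,.045+.068*np.cos(a)-.0135)))
```

```text
-0.35 [ 0.0016  0.0502 -0.0229  0.002  -0.0001  0.0037]
-0.1 [ 0.0034  0.1164 -0.0378  0.002  -0.0001  0.0037]
0.1 [ 0.0049  0.1707 -0.0376  0.002  -0.0001  0.0037]
0.192 [ 0.0055  0.1954 -0.0339  0.002  -0.0001  0.0037]
```

Request:
{"fn": "apply_moves", "kwargs": {"rows": [[0.0, 0.025, -0.02, 0, 0, 0], [0.0, 0.05, -0.03, 0, 0, 0], [0.002, 0.085, -0.037, 0, 0, 0], [0.003, 0.116, -0.042, 0, 0, 0], [0.003, 0.116, -0.042, 0, 0, 0]]}}

```text
clock: 4.85
tcp_pos: [0.5643, -0.1311, 0.0997]
orientation: [2.252, 2.189, -0.0]
contact_force: [-0.7, -3.2, 7.0]
grip_width: 0.0134
gripper_force: 19.9
```

Run:
```python
from h import *
o=r.get_obs();print(o['tcp_pos'],o['contact_force'],o['grip_width'])
for a in(.05,.192): 
    print(a,delta((.5727-.0007+.068*np.sin(a),-.130,.045+.068*np.cos(a)-.0135)))
w=r.grab_frame('wrist');save(w,'w3')
```

```text
[ 0.5643 -0.1311  0.0997] [-0.7356 -3.1746  6.9919] 0.013383887622581551
0.05 [0.0056 0.0442 0.0012 0.0004 0.0007 0.0032]
0.192 [0.0067 0.0825 0.0059 0.0004 0.0007 0.0032]
```

View pics/w3.png

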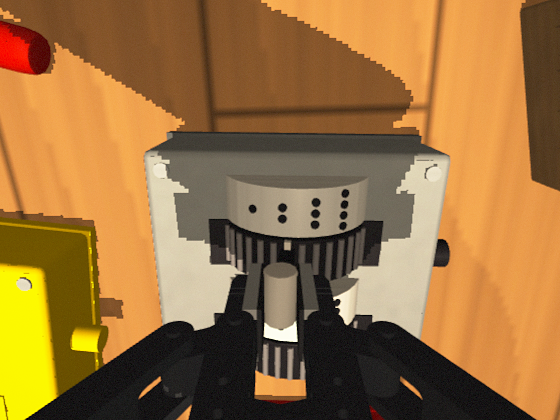

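The bar at (280,295) is held, standing between two and three dots as commanded.

Request:
{"fn": "apply_moves", "kwargs": {"rows": [[0.003, 0.03, 0.0, 0, 0, 0], [0.005, 0.06, 0.0, 0, 0, 0], [0.006, 0.083, 0.003, 0, 0, 0], [0.006, 0.083, 0.003, 0, 0, 0], [0.006, 0.083, 0.003, 0, 0, 0]]}}

```text
clock: 5.52
tcp_pos: [0.5844, -0.1312, 0.0982]
orientation: [2.252, 2.188, -0.003]
contact_force: [-1.9, -5.2, -0.7]
grip_width: 0.0127
gripper_force: 19.8
```

Request:
{"fn": "apply_moves", "kwargs": {"rows": [[0, 0, 0, 0, 0, 0], [0, 0, 0, 0, 0, 0], [0, 0, 0, 0, 0, 0], [0, 0, -0.3, 0, 0, 0], [0, 0, -0.5, 0, 0, 0]], "claw": 0.6}}

```text
clock: 6.15
tcp_pos: [0.5841, -0.1285, 0.2238]
orientation: [-2.25, -2.191, 0.002]
contact_force: [1.6, 0.6, 0.7]
grip_width: 0.0514
gripper_force: 0.0
```

Request:
{"fn": "apply_moves", "kwargs": {"rows": [[0, 0, 0, 0, 0, 0]]}}

```text
clock: 6.28
tcp_pos: [0.5877, -0.1298, 0.2281]
orientation: [2.246, 2.186, 0.01]
contact_force: [-0.0, -0.2, 0.0]
grip_width: 0.0511
gripper_force: 0.0
```

Run:
```python
from h import *
w=r.grab_frame('wrist');save(w,'w4');o=r.get_obs();print(o['tcp_pos'],o['grip_width'])
for t in('left_wheel_bar','right_wheel_bar'):
    for d in r.landmark_of(w,t): print(t,d['point'],d['conf'],atz(w,d['point'],.111))
print(delta((.5888,-.1905,.16)),delta((.5888,-.1905,.097)))
```

```text
[ 0.5861 -0.1289  0.2253] 0.05132144664843955
left_wheel_bar [276.7, 201.9] 0.57 [ 0.586  -0.1312  0.111 ]
right_wheel_bar [284.0, 270.8] 0.96 [ 0.5901 -0.1902  0.111 ]
[-0.2486  0.0257  0.2482 -0.0007 -0.0004  0.0042] [-0.2488  0.026   0.5002 -0.0007 -0.0004  0.0042]
```

View pics/w4.png

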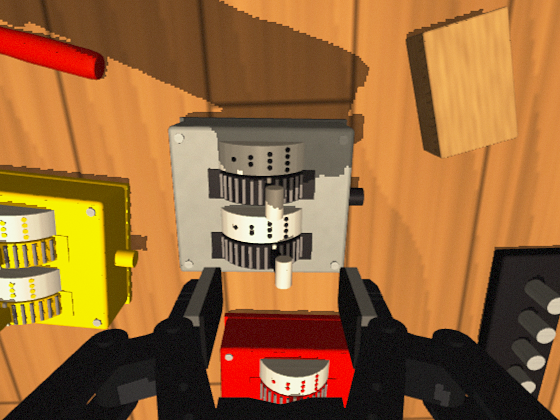

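The left bar, at (275,200), measures x = 0.586, which matches three dots. The right bar is at (284,271), x ≈ 0.590. Now the right wheel.

Request:
{"fn": "apply_moves", "kwargs": {"rows": [[-0.249, 0.026, 0.1, 0, 0, 0], [-0.249, 0.026, 0.248, 0, 0, 0], [-0.249, 0.026, 0.38, 0, 0, 0], [-0.249, 0.026, 0.5, 0, 0, 0], [-0.249, 0.026, 0.5, 0, 0, 0]]}}

```text
clock: 7.05
tcp_pos: [0.5865, -0.1902, 0.0941]
orientation: [-2.247, -2.186, 0.007]
contact_force: [-0.2, 0.4, 0.9]
grip_width: 0.0511
gripper_force: 0.0
```

Request:
{"fn": "apply_moves", "kwargs": {"rows": [[0, 0, 0, 0, 0, 0], [0, 0, 0, 0, 0, 0], [0, 0, 0, 0, 0, 0], [0, 0, 0, 0, 0, 0], [0, 0, 0, 0, 0, 0]], "claw": 0}}

```text
clock: 7.68
tcp_pos: [0.5901, -0.1915, 0.099]
orientation: [2.251, 2.19, 0.002]
contact_force: [-0.4, -0.1, 6.4]
grip_width: 0.0125
gripper_force: 21.2
```

Run:
```python
from h import *
for a in(.1,0,-.1,-.192): 
    print(a,delta((.5727-.0014+.068*np.sin(a),-.1905,.045+.068*np.cos(a)-.0135)))
```

```text
0.1 [ 0.0026 -0.0483 -0.0009  0.0012  0.      0.0037]
0 [ 0.0019 -0.0755 -0.0023  0.0012  0.      0.0037]
-0.1 [ 0.0011 -0.1026 -0.001   0.0012  0.      0.0037]
-0.192 [ 0.0005 -0.1274  0.0026  0.0012  0.      0.0037]
```

Request:
{"fn": "apply_moves", "kwargs": {"rows": [[0.001, -0.03, -0.005, 0, 0, 0], [0.001, -0.06, -0.006, 0, 0, 0], [0.001, -0.1, -0.004, 0, 0, 0], [0.001, -0.127, 0, 0, 0, 0], [0.001, -0.127, 0, 0, 0, 0]]}}

```text
clock: 8.3
tcp_pos: [0.5579, -0.1902, 0.0986]
orientation: [2.251, 2.19, 0.002]
contact_force: [0.1, 1.8, 7.8]
grip_width: 0.0133
gripper_force: 21.0
```

Request:
{"fn": "apply_moves", "kwargs": {"rows": [[0, 0, 0, 0, 0, 0], [0, 0, 0, 0, 0, 0]]}}

```text
clock: 8.55
tcp_pos: [0.5579, -0.1902, 0.0986]
orientation: [2.251, 2.191, 0.001]
contact_force: [-0.3, 0.8, 9.1]
grip_width: 0.0128
gripper_force: 21.1
```

Request:
{"fn": "apply_moves", "kwargs": {"rows": [[0, 0, 0, 0, 0, 0], [0, 0, 0, 0, 0, 0], [0, 0, 0, 0, 0, 0], [0, 0, -0.3, 0, 0, 0], [0, 0, -0.5, 0, 0, 0]], "claw": 0.6}}

```text
clock: 9.18
tcp_pos: [0.5569, -0.19, 0.2235]
orientation: [-2.25, -2.19, 0.003]
contact_force: [1.7, 0.6, 0.5]
grip_width: 0.051
gripper_force: 0.0
```

Request:
{"fn": "apply_moves", "kwargs": {"rows": [[0, 0, 0, 0, 0, 0], [0, 0, 0, 0, 0, 0]]}}

```text
clock: 9.43
tcp_pos: [0.5573, -0.1897, 0.2224]
orientation: [-2.25, -2.191, 0.0]
contact_force: [0.3, -0.1, -0.3]
grip_width: 0.0511
gripper_force: 0.0
```

Run:
```python
from h import *
w=r.grab_frame('wrist');save(w,'w5');o=r.get_obs();print(o['tcp_pos'],o['contact_force'],o['clock'])
for t in('left_wheel_bar','right_wheel_bar'):
    for d in r.landmark_of(w,t): print(t,d['point'],d['conf'],atz(w,d['point'],.111))
```

```text
[ 0.5568 -0.1896  0.2216] [-0.2279 -0.5996  0.3312] 9.475
left_wheel_bar [319.5, 118.2] 0.93 [ 0.5856 -0.1295  0.111 ]
left_wheel_bar [328.6, 386.2] 0.82 [ 0.5958 -0.3646  0.111 ]
right_wheel_bar [281.3, 201.0] 0.75 [ 0.5579 -0.1885  0.111 ]
```

View pics/w5.png

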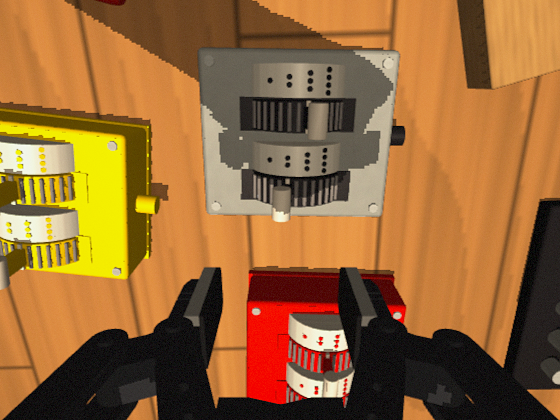

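The left bar (319,118) stands at three dots and the right bar (281,201) at two. They are 28 mm apart along x and centred on the box, as expected, and the gripper is clear.

```bash
python3 -c "
from bench import r
print(r.hand_in())"
```

```text
the job is handed in; nothing more can be done
None
```

I set the grey two-wheel bank to 3-2 and handed the job in at about 9.5 s; the last image showed the left bar at three dots, the right bar at two dots and the gripper clear, but the hand-in returned no verdict.

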